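# Hang the spark shield, then hold the hatch flap at the set angle for tacking

### The job

Get this hatch frame ready to be tack-welded: take the amber spark shield off its storage stand and hang it by its hooks on the white-posted bench rail, with its grip over the tape mark, and let go of it. Then swing the frame's steel flap up until its pointer stands at the index clip on the quadrant, and finish with the gripper still holding it there, steady, for the welder: do not put it down or let go. Leave the clip, the tools and the other parts on the bench where they are.

Things in the scene. Friction and masses are not known exactly. Their poses are not given: they have to be found in the camera images.
- shield_grip (a point): Centre of the spark shield's grip: a black upright tab 50 long (x), 10 thick (y), 40 mm tall, pinched from above across y. A 12 mm wide flat bar joins the hooks, its top 20 mm below this point. Shield: loose, 0.3 kg, amber see-through panel 168 mm wide (x) hung under two steel hooks. x along the bar it hangs on, z up. Starts on the storage stand, y about towards the robot.
- shield_hooks (a point): Midway between the shield's two hooks, 40 mm below shield_grip; the bar's axis runs here when hung. Hooks at x = +-62 mm, 12 mm wide: inverted U, 23 mm between legs; lip on the -y side ends 14 mm below, long +y leg goes down to a cross piece 60 mm below that reaches back under the bar to the panel (lower edge 178 mm below this point).
- shield_gap (a point): Middle of the hooks' entry gap, 37 mm below shield_hooks: the opening on the -y side between lip and cross piece, 46 mm high. To unhook: raise the shield 37 mm (bar at this point, 15 mm spare above and below), then move it 45 mm or more to its own +y, clear of the bar. To hang: the reverse, moving to its -y over the bar, then lower. It slides along the bar.
- stand_mid (a point): Storage stand where the shield starts, on the robot's left: goal-post of dark steel with a level 16 mm round bar. Middle of the bar on its axis, 225 mm above the bench. x along the bar, roughly to the left, 250 mm long over its posts (20 mm square, reaching 12 mm above the axis). Fixed.
- rail_mid (a point): Bench rail between stand and hatch frame: white posts, level 16 mm round bar. Middle of the bar on its axis, 225 mm above the bench. x along the bar, roughly away from the robot, 420 mm long over its posts (20 mm square, reaching 12 mm above the axis). Fixed.
- tape_mark (a point): The mark on the bench rail: a 12 mm wide band of pale masking tape round the bar, a short end hanging down; its centre, on the bar's axis. The shield is to hang with its grip right above it.
- flap_bar (a point): Middle of the flap's handle: cranked bail of 12 mm round bar on the free edge, 120 mm along y, pinched from above across the bar. Flap down: 76 mm above the bench, 35 mm out from the flap's edge, 36 mm over the frame's near tube. Axes are the flap's own: flap down, x points from handle to hinge, z up, y along the handle. The bar may turn between the fingers.
- flap_hinge (a point): Middle of the flap's hinge axis (along y), 46 mm up on the far tube of the fixed hatch frame (light grey 40 mm square tube, 260 by 260 mm). The flap is a 190 mm wide steel sheet reaching 185 mm from the hinge towards the robot; the handle's centre is at x = -220, z = +30 mm from the hinge in the flap's own axes and turns with it.
- flap (a joint): Angle of the flap, rad: 0 lying on the frame, growing as its free edge is lifted up and over away from the robot, to 1.75 at most. The hinge is free: the flap (about 0.75 kg, some 3 N at the handle) drops back when let go.
- index (a joint): Angle, rad, at which the index clip is set on the quadrant, on the same axis and scale as joint flap: the flap is at the mark when both are equal. Clamped stiffly.
- index_mark (a point): The index clip: small dark steel clip, 36 by 20 mm, with a round thumb screw, on the rim of the aluminium protractor quadrant on the frame's right side (marks every 5 degrees, longer ones every 15). Point on the rim at the clip's middle, 150 mm from the hinge axis; x points to that axis. The flap's thin pointer sweeps inside the quadrant.
- bushing: Bystander: thick dark steel ring, 56 mm across, 35 mm high, between the frame and the rail; origin under its centre.
- bars: Bystander: a welded pair of 22 mm round bars, 190 mm long (x), lying in front of the stand; origin under the centre.
- flange: Bystander: steel disc 90 mm across with a hub, 34 mm high, between rail and stand, farther out; origin under its centre.
- gclamp: Bystander: G-clamp lying flat, about 110 by 170 mm, 22 mm high, right of the frame; origin under the middle of its spine.
- hammer: Bystander: hammer lying right of the frame; origin under it.
There are look-alikes about, which are no part of the job. Leave any pink look-alike of the part that bears shield_grip alone.

How it is judged:
By the outcome, as a careful person would: the job done as asked, in the order asked, and still so for the second after the job is handed in, while the arm keeps its last pose, push and grip.
It also fails if it takes over 64 s, if anything falls off the work surface, if the arm or the gripper's body presses on something with over 40 N, if the wrist force passes 120 N, or if a joint passes its speed limit or range.

### The arm

A 6-joint arm with a two-finger parallel gripper is mounted at the origin on the work surface. World frame = base frame: x ahead of the robot, y to its left, z up, the work surface at z = 0. Lengths are in m, angles in rad, forces in N, time in s.
With the tool pointing down it reaches from about 0.35 to 0.85 m from the base axis. Payload 8.1 kg.
Tool frame: the origin (TCP) lies at the very end of the fingers, on their centre line; the grasp point (between the pads) lies 19 mm behind it (robot.pinch_z is the distance from the TCP to the grasp point, in m); y points along the fingers, x is the direction in which the jaws open and shut, and the axes are right-handed (so a half turn about y gives the same grasp; the last joint's range is limited). The gripper opens to 93 mm and grips with 3 to 60 N. Pads are 15 mm wide; open, the fingers measure 128 mm over their backs; the gripper's body (75 mm by 188 mm) begins 65 mm behind the grasp point.
Start: joints at [-1.24, 0.13, 1.488, -0, 1.523, -0.085], TCP at [0.242, -0.549, 0.219] pointing down, gripper open.
Joint ranges: [-2.96, 2.96], [-0.89, 2.26], [0.02, 2.5], [-1.34, 4.48], [0, 2.73], [-2.66, 2.66]. Speed limits (rad/s): [2.39, 2.39, 2.79, 3.14, 3.14, 3.14].

### API

Orientations are given as a rotation vector (axis times angle).
In Python, from plant import robot gives the robot as it stands.
- The arm moves only by the shell command python3 -m inch 'ROWS' [FORCE]. ROWS is JSON, a list of rows, each a list of 5 numbers: the closure, from -1 (fully open) to 1 (shut), then the shift along the world's x, y, z in m, then the turn about the world's z in rad. A call has 1 to 8 rows; each row is the pose to reach, as a shift and turn from the pose measured when the call began; what a row does not reach only later rows make up. A row lasts 1/8 s, in which the tool goes at most 62.5 mm and 10.7 degrees, less where a joint would pass 70% of its speed; a pose out of reach is approached as far as the arm can. A call with a gripper value outside its range is refused whole. The fingers move at their own pace and stop on an object; FORCE is the grip in N (left out, the last holds). Time passes only in rows, so rows that repeat a pose let the fingers close. It gives the time, the measured TCP pose, the force and the opening at its end, in the units of the state.
- robot.read_state(): the state, without advancing time (a new reading comes with each control period).
- robot.read_camera(name): name is "scene" or "top" or "wrist"; returns a dict with "color" (420x560x3 uint8, red, green, blue), "mtx" (3x3 intrinsics, pixels), "R" (3x3) and "t" (3): a world point X has camera coordinates R X + t; the wrist camera has in their place "hand_eye" (4x4, takes a point from camera to tool coordinates, whose origin is the TCP and whose axes are the tool frame's). Camera axes: x right, y down, z forward; pixel columns grow to the right and rows downward; lengths in m; the calibration is good to about 2 mm. A picture is of the moment at which its call begins: read the wrist's pose just before it. There is no depth.
- robot.close_job(): hands the job in, once; it reports no verdict.
The state is a dict: "t": time; "q": joint angles; "dq": joint speeds; "joint_torque": joint torques, N m; "tool_pos": TCP position; "orientation": TCP orientation; "force": force on the tool from outside, world axes, zero at the start; "wrist_torque": the same for the moment, N m; "opening": finger opening in m.
Only numpy, scipy, OpenCV 4.12 (cv2) and the standard library are available. Lean on these libraries where they do the work, as an engineer would, in place of code of your own. Each camera call takes 0.05 s, during which the arm holds its last target. There are 200 camera calls.

## Working session

There is one attempt and no reset: what is moved stays moved. The work goes in short steps, Python scripts to look and compute and a shell command to move; the robot and the scene stay as the last step left them, time stands still between calls to the robot, and variables do not carry over. Pictures are saved under pics/ and viewed, about 8 in all and at most 12, crops included, and the job is handed in when it is done.

```bash
ls; mkdir -p pics
cat > h.py <<'E'
import numpy as np, cv2, json
from plant import robot
from scipy.spatial.transform import Rotation as Ro
def cam(n):
    s=robot.read_state(); c=robot.read_camera(n)
    if 'hand_eye' in c:
        T=np.eye(4); T[:3,:3]=Ro.from_rotvec(s['orientation']).as_matrix(); T[:3,3]=s['tool_pos']
        M=np.linalg.inv(T@np.array(c['hand_eye'])); R,t=M[:3,:3],M[:3,3]
    else: R,t=np.array(c['R']),np.array(c['t'])
    return c['color'],np.array(c['mtx']),R,t
def ray(C,u,v):
    _,K,R,t=C; d=R.T@np.linalg.inv(K)@[u,v,1]; return -R.T@t,d/np.linalg.norm(d)
def onz(C,u,v,z):
    o,d=ray(C,u,v); return o+d*(z-o[2])/d[2]
def proj(C,X):
    _,K,R,t=C; p=K@(R@np.array(X)+t); return p[:2]/p[2]
def tri(*L):
    A=0;b=0
    for C,u,v in L:
        o,d=ray(C,u,v);P=np.eye(3)-np.outer(d,d);A=A+P;b=b+P@o
    X=np.linalg.solve(A,b); return X,[np.round(proj(C,X)-[u,v],1) for C,u,v in L]
def save(C,n,crop=None,f=1):
    im=C[0][...,::-1]
    if crop: x0,y0,x1,y1=crop; im=im[y0:y1,x0:x1]
    cv2.imwrite('pics/'+n+'.png',cv2.resize(im,None,fx=f,fy=f,interpolation=cv2.INTER_CUBIC))
import pickle
E
python3 - <<'E'
from h import *
s=cam('scene');t=cam('top')
pickle.dump((s,t),open('c0.pkl','wb'))
save(s,'s0',f=1.42);save(t,'t0',f=1.42)
for c in(s,t):print(-c[2].T@c[3],c[2][2],c[1][0,0])
print(robot.read_state())
E
```

```text
pics
[ 1.16979582 -0.46663089  1.35285768] [-0.49733959  0.27280363 -0.82354812] 517.5781143079287
[ 0.16879971 -0.07592198  1.68399493] [ 0.1749314  -0.0047663  -0.98456909] 450.44224655030536
{'t': 0.1, 'q': array([-1.24039231e+00,  1.31080064e-01,  1.48914504e+00, -4.21584212e-05,
        1.52299099e+00, -8.54100194e-02]), 'dq': array([-0.0007009 , -0.00198905, -0.00152437,  0.00057541,  0.00070903,
       -0.00017207]), 'joint_torque': array([ 2.82576329e-03, -5.61342144e+01, -4.93094087e+01,  7.68840057e-02,
        2.92166183e-02, -3.31645708e-05]), 'tool_pos': array([ 0.24219837, -0.54839781,  0.21770959]), 'orientation': array([-1.37670553,  0.89863415, -0.89648771]), 'force': array([ 0.28731129,  0.76401363, -0.65050527]), 'wrist_torque': array([ 0.01745262, -0.0584974 , -0.03721271]), 'opening': 0.09302085889576613}
```

View pics/s0.png

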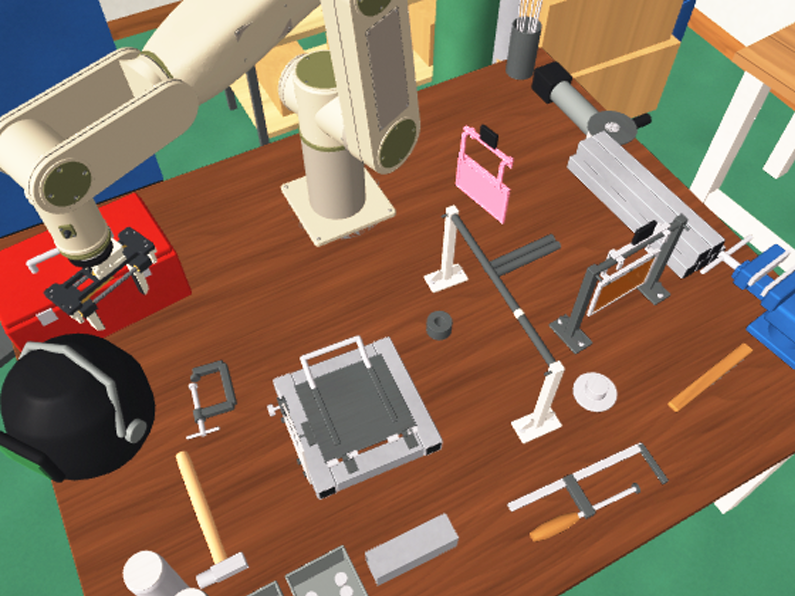

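View pics/t0.png

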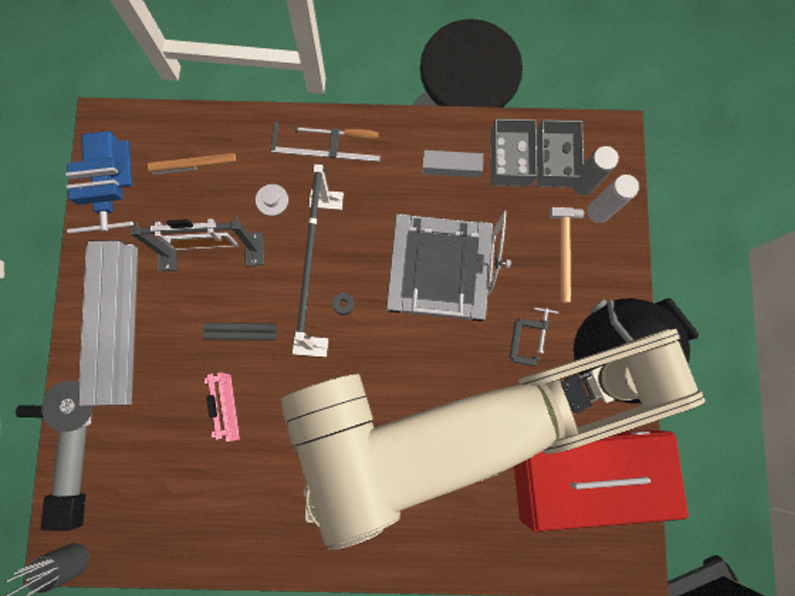

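Run:
```python
from h import *
s,t=pickle.load(open('c0.pkl','rb'))
k=1.42
for n,a,b in [('grip',(644,234),(180,223)),('standL',(683,218),(138,228)),('standR',(597,268),(237,224)),('railnear',(453,212),(301,340)),('railfar',(557,370),(318,170)),('tape',(519,313),(313,220))]:
    X,e=tri((s,a[0]/k,a[1]/k),(t,b[0]/k,b[1]/k));print(n,X.round(3),e)
for n,b,z in [('handleL',(413,310),.076),('handleR',(463,314),.076),('hingeL',(413,222),.046),('hingeR',(478,228),.046)]: print(n,onz(t,b[0]/k,b[1]/k,z).round(3))
m=np.zeros((560,800,3),np.uint8)
a=cv2.resize(s[0][140:310,310:500],(425,380),interpolation=cv2.INTER_CUBIC);b=cv2.resize(t[0][105:255,85:245],(375,352),interpolation=cv2.INTER_CUBIC)
m[:380,:425]=a;m[:352,425:]=b
cv2.imwrite('pics/m1.png',m[:380,:,::-1])
print(robot.read_state()['tool_pos'],Ro.from_rotvec(robot.read_state()['orientation']).as_matrix().round(2))
print(np.array(robot.read_camera('wrist')['hand_eye']).round(3),robot.read_camera('wrist')['mtx'],robot.pinch_z)
```

```text
grip [0.586 0.395 0.263] [array([-0.9,  0.2]), array([-0.6, -0.4])]
standL [0.579 0.501 0.245] [array([-2.2,  0.6]), array([-1.6, -1.1])]
standR [0.596 0.275 0.24 ] [array([-2.8,  0.5]), array([-2. , -1.2])]
railnear [0.329 0.116 0.22 ] [array([-2.5,  0.4]), array([-2., -1.])]
railfar [0.738 0.089 0.223] [array([-1.4,  0.2]), array([-0.9, -0.6])]
tape [0.61  0.094 0.232] [array([-1. ,  0.2]), array([-0.7, -0.4])]
handleL [ 0.424 -0.154  0.076]
handleR [ 0.416 -0.281  0.076]
hingeL [ 0.665 -0.152  0.046]
hingeR [ 0.652 -0.325  0.046]
[ 0.24219837 -0.54839781  0.21770959] [[ 0.4  -0.    0.91]
 [-0.91  0.    0.4 ]
 [-0.   -1.    0.  ]]
[[ 1.    -0.001  0.    -0.001]
 [-0.    -0.268  0.963 -0.165]
 [-0.    -0.963 -0.268  0.074]
 [ 0.     0.     0.     1.   ]] [[306.70465119   0.         275.71811157]
 [  0.         306.70465119 212.24832263]
 [  0.           0.           1.        ]] 0.0188
```

View pics/m1.png

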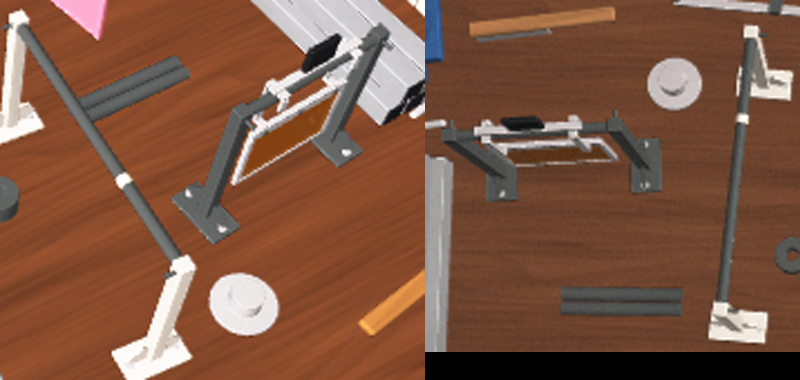

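```bash
python3 -m inch '[[-1,0.03,0.03,0.06,0.05],[-1,0.1,0.1,0.15,0.2],[-1,0.14,0.16,0.17,0.4],[-1,0.18,0.22,0.17,0.55],[-1,0.21,0.28,0.17,0.7],[-1,0.23,0.34,0.17,0.85],[-1,0.25,0.40,0.17,1.0],[-1,0.27,0.46,0.17,1.2]]'
```

```text
t: 1.2
tool_pos: [0.4781, -0.1751, 0.3846]
orientation: [-1.571, -0.029, 0.031]
force: [0.7, 0.2, 0.4]
opening: 0.0929
```

```bash
python3 -c "
from h import *
c=cam('wrist');pickle.dump(c,open('w1.pkl','wb'));save(c,'w1')"
python3 -m inch '[[-1,0.02,0.06,0,0.02],[-1,0.03,0.12,0,0.04],[-1,0.045,0.18,0,0.06],[-1,0.06,0.24,0,0.1],[-1,0.07,0.3,0,0.1],[-1,0.085,0.36,0,0.1],[-1,0.1,0.42,0,0.1],[-1,0.108,0.48,0,0.1]]'
python3 -m inch '[[-1,0.0,0.06,0,0.0],[-1,0.0,0.09,-0.02,0.0],[-1,0.0,0.09,-0.02,0.0]]'
python3 -c "
from h import *
c=cam('wrist');pickle.dump(c,open('w2.pkl','wb'));save(c,'w2')
s=robot.read_state();print(s['tool_pos'],Ro.from_rotvec(s['orientation']).as_matrix().round(3),s['q'])"
```

```text
t: 2.25
tool_pos: [0.5885, 0.3115, 0.3846]
orientation: [-1.564, -0.12, 0.119]
force: [1.1, -1.2, 0.5]
opening: 0.0929
t: 2.62
tool_pos: [0.5872, 0.4033, 0.3607]
orientation: [-1.566, -0.119, 0.125]
force: [0.9, -1.0, -0.7]
opening: 0.093
[0.58796713 0.40180034 0.3624462 ] [[ 0.988 -0.002 -0.153]
 [ 0.153  0.001  0.988]
 [-0.002 -1.     0.002]] [0.52627687 0.4522186  0.84573446 0.00243258 1.84516068 0.37317634]
```

View pics/w2.png

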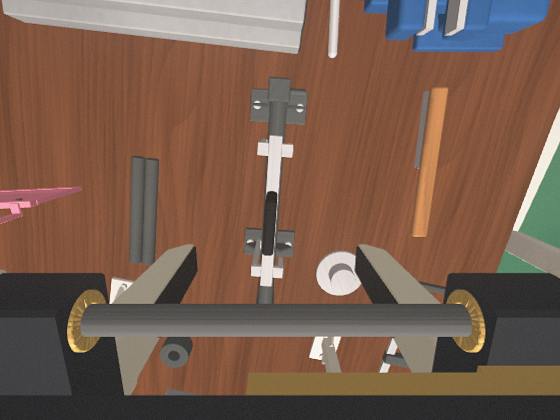

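View pics/w1.png

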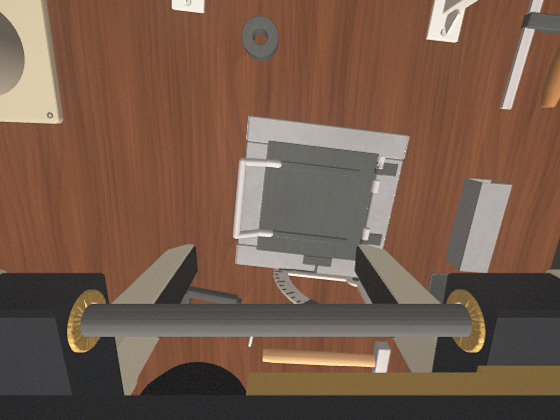

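Run:
```python
from h import *
c=pickle.load(open('w2.pkl','rb'))
g=c[0].max(2); m=(g<45).astype(np.uint8); m[:185]=0;m[262:]=0;m[:,:255]=0;m[:,285:]=0
n,l,st,ce=cv2.connectedComponentsWithStats(m);print(st,ce)
i=1+np.argmax(st[1:,4])
for r in range(st[i,1]-1,st[i,1]+st[i,3]+2,6):
    x=np.where(l[r]==i)[0];print(r,x.min() if len(x) else '',x.max() if len(x) else '', g[r,258:286])
for u,v,z in[(272.5,193,.285),(268.5,255,.285),(275,149,.24),(268,268,.24),(277,132,.225),(279,92,.237)]:print(u,v,z,onz(c,u,v,z).round(4))
```

```text
[[     0      0    560    420 235170]
 [   268    192      9     11     20]
 [   267    196      1      1      1]
 [   272    196      1      1      1]
 [   274    198      1      1      1]
 [   274    226      1      4      4]
 [   273    239      1      2      2]
 [   273    243      1      1      1]] [[279.50079092 209.50069737]
 [273.55       194.95      ]
 [267.         196.        ]
 [272.         196.        ]
 [274.         198.        ]
 [274.         227.5       ]
 [273.         239.5       ]
 [273.         243.        ]]
191   [135 135 131 122 124 133  93  71 212 230 153 124  88  72  73 114 166 224
 233 240 180  96 113 133 136 135 130 133]
197 276 276 [135 134 128 122 126 133  90  94  61  52  49  51  54  49  50  48  50  49
  43 191 123  83 133 135 133 132 134 125]
203   [139 132 127 130 131 122  82  55  57  58  59  59  54  62  61  58  58  56
  56 169 111  95 127 134 135 132 126 127]
272.5 193 0.285 [0.58   0.4263 0.285 ]
268.5 255 0.285 [0.5848 0.3728 0.285 ]
275 149 0.24 [0.5769 0.4578 0.24  ]
268 268 0.24 [0.5881 0.3391 0.24  ]
277 132 0.225 [0.5764 0.4728 0.225 ]
279 92 0.237 [0.5728 0.507  0.237 ]
```

```bash
python3 -m inch '[[-1,-0.0055,-0.004,0,-0.06],[-1,-0.0055,-0.004,-0.05,-0.06],[-1,-0.0055,-0.004,-0.09,-0.06],[-1,-0.0055,-0.004,-0.109,-0.06],[-1,-0.0055,-0.004,-0.109,-0.06]]'
python3 -m inch '[[1,0,0,0,0],[1,0,0,0,0],[1,0,0,0,0],[1,0,0,0,0],[1,0,0,0,0]]' 30
python3 -c "
from h import *
c=cam('wrist');save(c,'w3');pickle.dump(c,open('w3.pkl','wb'))
s=robot.read_state();print(s['tool_pos'],Ro.from_rotvec(s['orientation']).as_matrix().round(3),s['q'],s['opening'],s['force'])"
```

```text
t: 3.3
tool_pos: [0.5824, 0.3965, 0.2529]
orientation: [-1.569, -0.07, 0.076]
force: [0.0, -0.1, -0.3]
opening: 0.0927
t: 3.92
tool_pos: [0.5824, 0.3966, 0.253]
orientation: [-1.569, -0.07, 0.076]
force: [0.2, 0.3, 0.0]
opening: 0.0478
[0.58236809 0.39656522 0.25283424] [[ 0.996 -0.004 -0.092]
 [ 0.092  0.     0.996]
 [-0.004 -1.     0.001]] [0.52388175 0.4117036  1.09507394 0.00226415 1.63817287 0.43143527] 0.0435729430002539 [-0.26988208 -0.82707484  0.01854963]
```

View pics/w3.png

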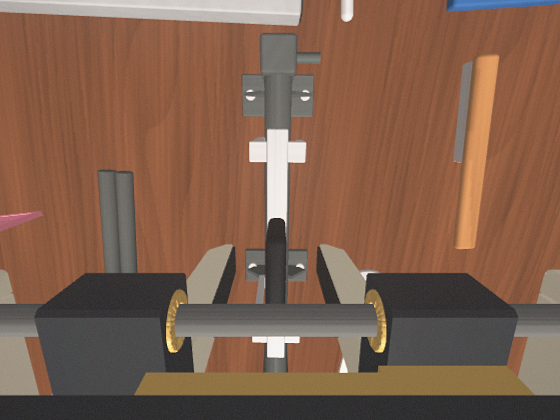

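```bash
python3 -m inch '[[1,0,0,0,0],[1,0,0,0,0],[1,0,0,0,0],[1,0,0,0,0],[1,0,0,0,0]]' 35
python3 - <<'E'
from h import *
c=pickle.load(open('w3.pkl','rb'))
for p in[(277,129),(277,152),(276,346),(277,220)]:print(p,onz(c,*p,.245).round(4))
print(robot.read_state()['opening'])
E
```

```text
t: 4.6
tool_pos: [0.5824, 0.3966, 0.2528]
orientation: [-1.569, -0.07, 0.076]
force: [-0.7, 0.1, 0.4]
opening: 0.0097
(277, 129) [0.5756 0.47   0.245 ]
(277, 152) [0.5767 0.4577 0.245 ]
(276, 346) [0.5879 0.3307 0.245 ]
(277, 220) [0.5804 0.4183 0.245 ]
0.009684123408280657
```

```bash
python3 -m inch '[[1,0,0,0.015,0],[1,0,0,0.037,0],[1,0,0,0.037,0],[1,0,0,0.037,0]]'
python3 -m inch '[[1,-0.02,-0.002,0.0,0],[1,-0.04,-0.004,0,0],[1,-0.06,-0.006,0,0],[1,-0.06,-0.006,0,0],[1,-0.06,-0.006,0,0]]'
```

```text
t: 5.1
tool_pos: [0.5823, 0.3965, 0.2894]
orientation: [-1.569, -0.069, 0.076]
force: [0.8, -0.2, -2.7]
opening: 0.0098
t: 5.72
tool_pos: [0.5225, 0.3904, 0.2887]
orientation: [-1.57, -0.069, 0.076]
force: [-0.3, -0.3, -2.3]
opening: 0.0095
```

```bash
python3 -m inch '[[1,-0.04,-0.04,0.0,0],[1,-0.07,-0.09,0,-0.1],[1,-0.0825,-0.14,0,-0.28],[1,-0.0825,-0.14,0,-0.46],[1,-0.0825,-0.14,0,-0.64],[1,-0.0825,-0.14,0,-0.82],[1,-0.0825,-0.14,0,-1.0],[1,-0.0825,-0.14,0,-1.18]]'
python3 -m inch '[[1,0,0,0,-0.18],[1,0,0,0,-0.36],[1,0,0,0,-0.54],[1,0,0,0,-0.54],[1,0,0,0,-0.54]]'
python3 -c "
from h import *
c=cam('wrist');save(c,'w4');pickle.dump(c,open('w4.pkl','wb'))
t=cam('top');s=cam('scene');pickle.dump((s,t),open('c4.pkl','wb'))
s=robot.read_state();print(s['tool_pos'],Ro.from_rotvec(s['orientation']).as_matrix().round(3),s['q'],s['opening'],s['force'])"
```

```text
t: 6.72
tool_pos: [0.4408, 0.2501, 0.2886]
orientation: [-1.395, 0.854, -0.848]
force: [0.2, -1.4, -2.1]
opening: 0.0098
t: 7.35
tool_pos: [0.4411, 0.25, 0.2884]
orientation: [-1.177, 1.255, -1.249]
force: [0.5, 0.2, -2.3]
opening: 0.0101
[0.44089393 0.250101   0.28855744] [[-0.061  0.     0.998]
 [-0.998  0.005 -0.061]
 [-0.005 -1.    -0.   ]] [ 0.41168675 -0.14448031  1.63557431  0.00419363  1.64856394  2.04409646] 0.009915214922817833 [ 0.35002283  0.80018045 -2.55161401]
```

View pics/w4.png

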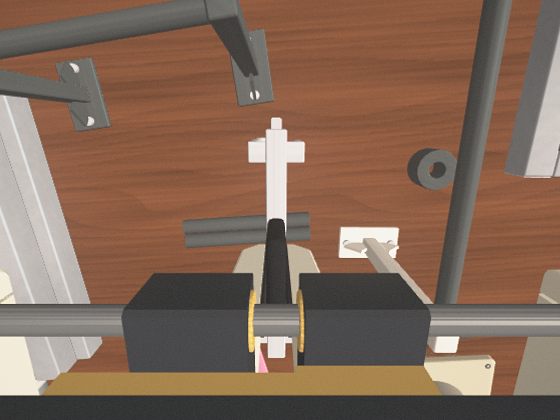

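Run:
```python
from h import *
c=pickle.load(open('w4.pkl','rb'));im=c[0].astype(int)
P=[]
for r in range(10,290,20):
    row=im[r]; neutral=(row.max(1)-row.min(1)<25)&(row.max(1)<140)
    x=np.where(neutral[440 if r<250 else 425:])[0]+(440 if r<250 else 425)
    # longest run near predicted
    pred=497-(r/300)*47
    x=x[abs(x-pred)<25]
    if len(x)>15: P.append(onz(c,(x.min()+x.max())/2,r,.225)); print(r,x.min(),x.max(),P[-1].round(4))
P=np.array(P);k=np.polyfit(P[:,0],P[:,1],1);print(k,np.arctan(k[0]),np.polyval(k,.61))
```

```text
10 482 509 [0.5794 0.0987 0.225 ]
30 479 506 [0.5677 0.0991 0.225 ]
50 475 502 [0.5558 0.1003 0.225 ]
70 472 498 [0.5434 0.1011 0.225 ]
90 469 495 [0.5307 0.1016 0.225 ]
110 466 491 [0.5175 0.1025 0.225 ]
130 463 487 [0.5039 0.1034 0.225 ]
150 459 483 [0.4898 0.1047 0.225 ]
170 446 480 [0.4754 0.109  0.225 ]
190 453 476 [0.4601 0.1063 0.225 ]
210 450 472 [0.4444 0.1074 0.225 ]
230 446 469 [0.4282 0.1084 0.225 ]
250 443 465 [0.4114 0.1096 0.225 ]
270 440 461 [0.3939 0.1107 0.225 ]
[-0.06684006  0.13742678] -0.06674078375587494 0.09665434988105669
```

```bash
python3 -m inch '[[1,0.05,-0.03,0,-0.006],[1,0.1,-0.06,0,-0.006],[1,0.15,-0.085,0,-0.006],[1,0.165,-0.088,0,-0.006],[1,0.165,-0.088,0,-0.006],[1,0.165,-0.088,0,-0.006]]'
python3 - <<'E'
from h import *
c=cam('wrist');pickle.dump(c,open('w5.pkl','wb'));save(c,'w5')
s=robot.read_state();print(s['tool_pos'],Ro.from_rotvec(s['orientation']).as_matrix().round(3),s['q'],s['opening'],s['force'])
for X in[(.61,.0966,.233)]:print(proj(c,X))
E
```

```text
t: 8.25
tool_pos: [0.6052, 0.1626, 0.2885]
orientation: [-1.174, 1.26, -1.254]
force: [-0.6, 0.0, -2.5]
opening: 0.0094
[0.60515704 0.1627011  0.28874304] [[-0.066  0.     0.998]
 [-0.998  0.005 -0.066]
 [-0.005 -1.    -0.   ]] [0.17802667 0.18379746 1.30270338 0.00468893 1.65422948 1.81520678] 0.009790229911048854 [ 0.03225797 -0.77252053 -2.01533698]
[363.9521686  216.18748211]
```

View pics/w5.png

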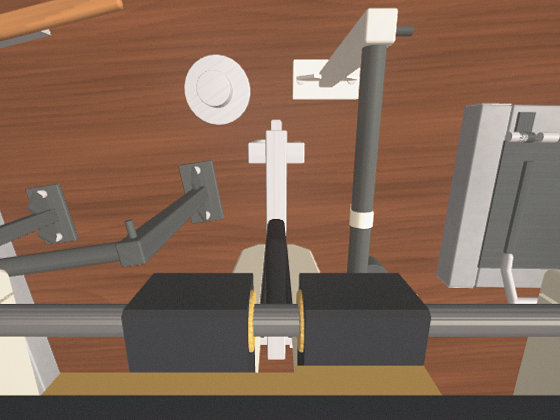

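Run:
```python
from h import *
c=pickle.load(open('w5.pkl','rb'));im=c[0].astype(int)
m=(im.min(2)>150).astype(np.uint8); m[:195]=0;m[240:]=0;m[:,:340]=0;m[:,385:]=0
n,l,st,ce=cv2.connectedComponentsWithStats(m);print(st[1:],ce[1:])
for col in (352,360,370): r=np.where(m[:,col])[0];print(col,r.min(),r.max(),onz(c,col,r.min(),.23),onz(c,col,r.max()+1,.23))
for r in (90,130,170,200,245,260):
    x=np.arange(335,395);ok=(im[r,x].max(1)-im[r,x].min(1)<25)&(im[r,x].max(1)<140);x=x[ok];print(r,x.min(),x.max(),onz(c,(x.min()+x.max()+1)/2,r,.225).round(4))
# hooks rows
print([ (r,im[r,255].min()) for r in range(136,170)])
print([ (r,im[r,282].min()) for r in range(118,136)])
b=.2887-.0078
for r in(129,141.5,163,152): print(r,onz(c,276,r,b).round(4))
tr=c[0]
```

```text
[[350 209   1   1   1]
 [351 211  23  18 338]] [[350.         209.        ]
 [362.20118343 219.64201183]]
352 212 225 [0.6129653  0.10482118 0.23      ] [0.60180671 0.10482059 0.23      ]
360 213 227 [0.61178246 0.09878374 0.23      ] [0.59978988 0.09869966 0.23      ]
370 212 227 [0.6120768  0.09125136 0.23      ] [0.59929096 0.09105067 0.23      ]
90 360 382 [0.6989 0.0901 0.225 ]
130 357 378 [0.6721 0.0922 0.225 ]
170 354 375 [0.6434 0.094  0.225 ]
200 352 372 [0.6205 0.0956 0.225 ]
245 349 368 [0.5838 0.0981 0.225 ]
260 348 377 [0.5705 0.0948 0.225 ]
[(136, np.int64(70)), (137, np.int64(70)), (138, np.int64(71)), (139, np.int64(78)), (140, np.int64(108)), (141, np.int64(143)), (142, np.int64(163)), (143, np.int64(220)), (144, np.int64(230)), (145, np.int64(229)), (146, np.int64(225)), (147, np.int64(223)), (148, np.int64(223)), (149, np.int64(224)), (150, np.int64(225)), (151, np.int64(225)), (152, np.int64(226)), (153, np.int64(226)), (154, np.int64(224)), (155, np.int64(223)), (156, np.int64(222)), (157, np.int64(221)), (158, np.int64(221)), (159, np.int64(221)), (160, np.int64(221)), (161, np.int64(223)), (162, np.int64(208)), (163, np.int64(129)), (164, np.int64(68)), (165, np.int64(72)), (166, np.int64(77)), (167, np.int64(67)), (168, np.int64(70)), (169, np.int64(70))]
[(118, np.int64(67)), (119, np.int64(70)), (120, np.int64(68)), (121, np.int64(74)), (122, np.int64(91)), (123, np.int64(91)), (124, np.int64(93)), (125, np.int64(88)), (126, np.int64(90)), (127, np.int64(93)), (128, np.int64(88)), (129, np.int64(95)), (130, np.int64(156)), (131, np.int64(226)), (132, np.int64(228)), (133, np.int64(226)), (134, np.int64(226)), (135, np.int64(225))]
129 [0.6776 0.158  0.2809]
141.5 [0.671  0.1584 0.2809]
163 [0.6593 0.1592 0.2809]
152 [0.6653 0.1588 0.2809]
```

```bash
python3 -m inch '[[1,0.003,-0.02,0,0],[1,0.003,-0.04,0,0],[1,0.003,-0.06,0,0],[1,0.003,-0.066,0,0],[1,0.003,-0.066,0,0],[1,0.003,-0.066,0,0]]'
python3 - <<'E'
from h import *
c=cam('wrist');pickle.dump(c,open('w6.pkl','wb'))
s=cam('scene');t=cam('top');pickle.dump((s,t),open('c6.pkl','wb'))
a=cv2.resize(c[0][100:300,160:400],(600,500));b=cv2.resize(s[0][150:290,290:430],(200,200))
save((np.hstack([a,np.vstack([b,cv2.resize(t[0][70:270,150:300],(200,300))])]),),'w6')
print(robot.read_state()['force'])
E
```

```text
t: 9.05
tool_pos: [0.6081, 0.0971, 0.2887]
orientation: [-1.174, 1.26, -1.253]
force: [0.6, 1.4, -2.6]
opening: 0.0097
[-0.34080846 -0.69293146 -2.48033783]
```

View pics/w6.png

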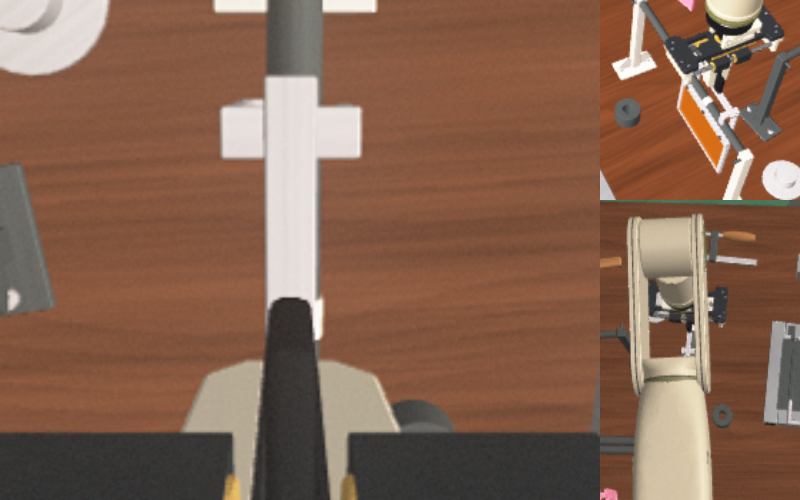

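```bash
python3 -c "
from h import *
c=pickle.load(open('w6.pkl','rb'))
for X in [(.612,.09,.22),(.600,.09,.22),(.606,.0967,.17)]:print(proj(c,X))
for r in (110,125):
  x=np.arange(255,305);g=c[0][r,x].astype(int);ok=(g.max(1)-g.min(1)<25)&(g.max(1)<140);x=x[ok];print(x.min(),x.max(),onz(c,(x.min()+x.max()+1)/2,r,.225))"
python3 -m inch '[[1,0,0,-0.012,0],[1,0,0,-0.024,0],[1,0,0,-0.034,0],[1,0,0,-0.036,0],[1,0,0,-0.036,0]]'
```

```text
[285.1893722  217.25477016]
[286.04993482 231.49759993]
[277.27020768 208.86701213]
267 288 [0.69303897 0.09054084 0.225     ]
267 288 [0.68282328 0.09119687 0.225     ]
t: 9.82
tool_pos: [0.6079, 0.0974, 0.2527]
orientation: [-1.174, 1.26, -1.253]
force: [-2.0, -0.7, 2.0]
opening: 0.0097
```

Run:
```python
from h import *
c=pickle.load(open('w6.pkl','rb'));im=c[0].astype(int)
for col in (285,286,287,288): print(col,[(r,im[r,col].min()) for r in range(214,242)])
for X in [(.612,.0887,.225),(.600,.0887,.225)]:print(proj(c,X))
c=cam('wrist');pickle.dump(c,open('w7.pkl','wb'));im=c[0].astype(int);save(c,'w7')
m=(im.min(2)>150).astype(np.uint8)
for col in (284,286,288,290,292): print(col,np.where(m[180:270,col])[0]+180)
print(robot.read_state()['force'])
for X in [(.612,.0887,.225),(.600,.0887,.225)]:print(proj(c,X))
for r in (130,141.5,163): print(r,onz(c,276,r,.245).round(4))
print([ (r,im[r,282].min()) for r in range(124,136)],[ (r,im[r,255].min()) for r in range(136,170)])
```

```text
285 [(214, np.int64(240)), (215, np.int64(240)), (216, np.int64(238)), (217, np.int64(239)), (218, np.int64(238)), (219, np.int64(238)), (220, np.int64(236)), (221, np.int64(236)), (222, np.int64(234)), (223, np.int64(231)), (224, np.int64(231)), (225, np.int64(231)), (226, np.int64(229)), (227, np.int64(230)), (228, np.int64(229)), (229, np.int64(233)), (230, np.int64(227)), (231, np.int64(178)), (232, np.int64(171)), (233, np.int64(128)), (234, np.int64(127)), (235, np.int64(126)), (236, np.int64(94)), (237, np.int64(56)), (238, np.int64(60)), (239, np.int64(49)), (240, np.int64(45)), (241, np.int64(49))]
286 [(214, np.int64(152)), (215, np.int64(155)), (216, np.int64(155)), (217, np.int64(155)), (218, np.int64(154)), (219, np.int64(154)), (220, np.int64(205)), (221, np.int64(248)), (222, np.int64(247)), (223, np.int64(247)), (224, np.int64(247)), (225, np.int64(248)), (226, np.int64(249)), (227, np.int64(249)), (228, np.int64(249)), (229, np.int64(250)), (230, np.int64(250)), (231, np.int64(251)), (232, np.int64(251)), (233, np.int64(252)), (234, np.int64(255)), (235, np.int64(251
[... 2440 characters left out ...]
2)), (138, np.int64(96)), (139, np.int64(135)), (140, np.int64(141)), (141, np.int64(143)), (142, np.int64(177)), (143, np.int64(222)), (144, np.int64(224)), (145, np.int64(221)), (146, np.int64(220)), (147, np.int64(219)), (148, np.int64(219)), (149, np.int64(220)), (150, np.int64(219)), (151, np.int64(218)), (152, np.int64(220)), (153, np.int64(219)), (154, np.int64(216)), (155, np.int64(216)), (156, np.int64(214)), (157, np.int64(213)), (158, np.int64(212)), (159, np.int64(215)), (160, np.int64(216)), (161, np.int64(220)), (162, np.int64(177)), (163, np.int64(64)), (164, np.int64(60)), (165, np.int64(66)), (166, np.int64(67)), (167, np.int64(66)), (168, np.int64(69)), (169, np.int64(67))]
```

```bash
python3 -m inch '[[0.4,0,0,0,0],[0,0,0,0,0],[-1,0,0,0,0],[-1,0,0,0,0],[-1,0,0,0,0],[-1,0,0,0,0],[-1,0,0,0.0,0],[-1,0,0,0.0,0]]'
python3 -m inch '[[-1,0,0,0.03,0],[-1,0,0,0.06,0],[-1,0,0,0.12,0],[-1,0,0,0.15,0],[-1,0,0,0.15,0]]'
python3 - <<'E'
from h import *
c=cam('wrist');pickle.dump(c,open('w8.pkl','wb'));save(c,'w8');s=robot.read_state();print(s['tool_pos'],s['q'])
print(proj(c,(.605,.0967,.225)))
E
```

```text
t: 10.88
tool_pos: [0.6079, 0.0974, 0.2527]
orientation: [-1.174, 1.26, -1.253]
force: [-0.1, 0.4, -0.3]
opening: 0.0852
t: 11.5
tool_pos: [0.609, 0.0975, 0.4066]
orientation: [-1.169, 1.255, -1.256]
force: [0.9, -0.5, 0.1]
opening: 0.0931
[0.60844301 0.09744545 0.40387305] [0.07254274 0.17731854 1.10221244 0.00522245 1.85935868 1.70990175]
[277.76027643 197.34908985]
```

View pics/w8.png

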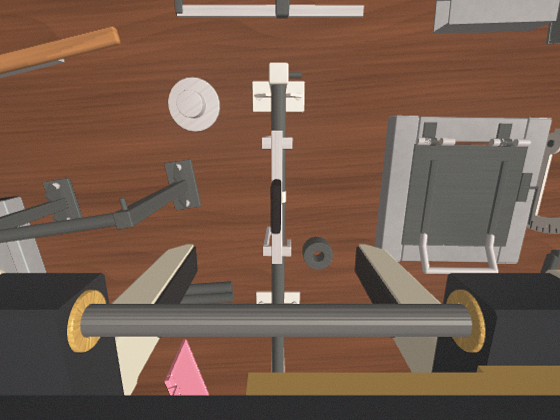

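Run:
```python
from h import *
c=pickle.load(open('w8.pkl','rb'));im=c[0].astype(int)
for z in(.235,.24): print([onz(c,u,v,z).round(4) for u,v in((277,142.5),(277,248))])
print('tab',onz(c,276,234,.285),onz(c,276.5,180,.245))
print([(r,im[r,284:287].min()) for r in range(185,208)], onz(c,285,197.5,.225))
# flap in w1 and w8, two views: handle corners, hinge
w=pickle.load(open('w1.pkl','rb'))
for n,a,b in[('hA',(426,271),(237,236)),('hB',(497,271),(244,162))]:
    print(n) ; print(onz(c,*a,.076).round(4),'w8')
    print(onz(w,*b,.076).round(4),'w1')
print('w8 hinge',onz(c,435,142,.046),onz(c,515,142,.046),'w1',onz(w,380,163,.046),onz(w,366,234,.046))
```

```text
[array([0.6674, 0.0935, 0.235 ]), array([0.5464, 0.1013, 0.235 ])]
[array([0.6676, 0.0935, 0.24  ]), array([0.5484, 0.1012, 0.24  ])]
tab [0.58126756 0.10001725 0.285     ] [0.6285317  0.09657518 0.245     ]
[(185, np.int64(45)), (186, np.int64(56)), (187, np.int64(55)), (188, np.int64(58)), (189, np.int64(54)), (190, np.int64(55)), (191, np.int64(81)), (192, np.int64(85)), (193, np.int64(86)), (194, np.int64(84)), (195, np.int64(83)), (196, np.int64(84)), (197, np.int64(84)), (198, np.int64(84)), (199, np.int64(81)), (200, np.int64(85)), (201, np.int64(78)), (202, np.int64(56)), (203, np.int64(56)), (204, np.int64(59)), (205, np.int64(55)), (206, np.int64(61)), (207, np.int64(60))] [0.60428292 0.08834178 0.225     ]
hA
[ 0.4228 -0.1539  0.076 ] w8
[ 0.4173 -0.2751  0.076 ] w1
hB
[ 0.415  -0.2783  0.076 ] w8
[ 0.4276 -0.1542  0.076 ] w1
w8 hinge [ 0.6430965  -0.16897697  0.046     ] [ 0.63442203 -0.30171935  0.046     ] w1 [ 0.6464835  -0.15086119  0.046     ] [ 0.63794332 -0.27397592  0.046     ]
```

```bash
python3 -m inch '[[-1,-0.018,-0.06,0,0],[-1,-0.036,-0.12,0,0],[-1,-0.054,-0.18,0,0],[-1,-0.072,-0.24,0,0],[-1,-0.09,-0.3,0,0],[-1,-0.11,-0.36,0,0],[-1,-0.128,-0.42,0,0],[-1,-0.148,-0.48,0,0]]'
python3 -m inch '[[-1,0,0,0,0],[-1,0,0,0,0]]'
python3 -c "
from h import *
c=cam('wrist');save(c,'w9');pickle.dump(c,open('w9.pkl','wb'))"
python3 -m inch '[[-1,0,-0.05,-0.04,0],[-1,0,-0.08,-0.09,0],[-1,0,-0.08,-0.13,0],[-1,0,-0.08,-0.13,0],[-1,0,-0.08,-0.13,0]]'
python3 -c "
from h import *
c=cam('wrist');save(c,'w10',f=1.42);pickle.dump(c,open('w10.pkl','wb'));print(robot.read_state()['tool_pos'])"
```

```text
t: 12.55
tool_pos: [0.4599, -0.3819, 0.4013]
orientation: [-1.172, 1.261, -1.251]
force: [1.4, 0.1, 0.2]
opening: 0.093
t: 12.8
tool_pos: [0.4594, -0.3816, 0.3989]
orientation: [-1.171, 1.265, -1.249]
force: [0.3, -0.0, 0.2]
opening: 0.0934
t: 13.48
tool_pos: [0.4612, -0.4603, 0.2722]
orientation: [-1.173, 1.259, -1.249]
force: [0.5, 0.7, 0.9]
opening: 0.0929
[ 0.46137112 -0.46087353  0.27319258]
```

View pics/w10.png

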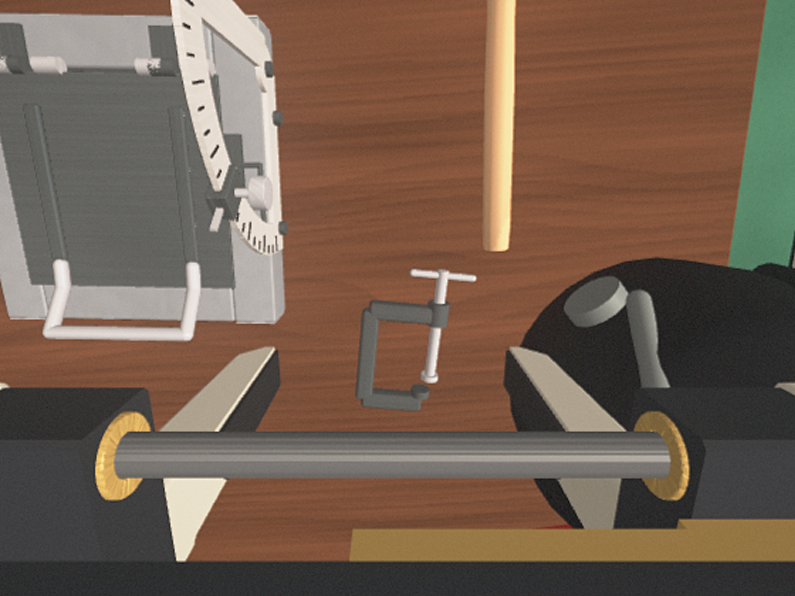

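```bash
cat > q.py <<'E'
from h import *
c=pickle.load(open('w10.pkl','rb'));im=c[0].astype(int);mn=im.min(2)
E
python3 - <<'E'
from q import *
for r in range(2,185,6): 
    print(r,''.join('#' if v>190 else '+' if v>140 else '.' if v>75 else ' ' for v in mn[r,112:206]))
print()
for r in range(108,160,1):
    print(r,''.join('#' if v>190 else '+' if v>140 else '.' if v>75 else ' ' for v in mn[r,140:200]))
E
```

```text
2         +###########+.  +############################+.                                       
8         .#################################################+.                                  
14 ++++++++++####################+.++###############################++++#++.                     
20 ...........########++.+########+++++...+##############################++++++..                
26 ...........+####################+++#+.+++++...++##########################+++++.              
32 ............+###################+++##+.+++++++++++....+####################++++.              
38 ............ +#####+    .########+++#+.+++++++++++++++++++...+################+..             
44 ..............########################+++++++++++++++++++++++++++...+#####+.....              
50 ................###################++###++++++++++++++++++++++++++++######+......             
56 .................##########+...+####......++++++++++++++++++++++++++++++#########.            
62 ..................###################......+++++++++++++++++++++++++++++..+######+.           
68 ...................##
[... 4630 characters left out ...]
.+#####...........+##########++++....++#########. 
150 ...........#####+. ........ .###########+++....++#########. 
151 ...........#####+.......... +############++....++#########. 
152 ..........+#####........... +#############++....+#########. 
153 ..........#####+. ......... ###############+....+#########. 
154 ..........#####+............################....+#########. 
155 .........+#####..........+..################+...+#########. 
156 .........+#####.......++++++#######+.#########+.+#######+.. 
157 .........+####+.......++++#####..##+ ###################....
158 ........+#####........+++++###+.+##..###################....
159 ........+#####........+++++###+.+##. ###################....
```

```bash
cat >> q.py <<'E'
from scipy.optimize import least_squares
H=np.array([.640,-.2316,.046]);a=-.073
fx=np.array([np.cos(a),np.sin(a),0]);fy=np.array([-np.sin(a),np.cos(a),0])
def pl(c,u,v,d):
    o,dr=ray(c,u,v);X=o+dr*((H-o)@fy+d)/(dr@fy);w=X-H;return w@fx,w[2],X
pts=[(122,14),(123,20),(123.5,26),(124,32),(125,38),(126,44),(128,50),(129,56),(130,62),(131,68),(133,74),(134.5,80),(136.5,86),(137,92),(139.5,98),(141,104)]
def res(p):
    r=[]
    for u,v in pts:
        x,z,_=pl(c,u,v,p[0]);r.append(np.hypot(x-p[1],z)-.15)
    return r+[(p[1])*.05]
if __name__=='__main__':
    s=least_squares(res,[-.115,0]);print(s.x,np.abs(s.fun).max())
    d,x0=s.x
    def ang(u,v):
        x,z,X=pl(c,u,v,d);return round(np.degrees(np.arctan2(z,-(x-x0))),2),round(float(np.hypot(x-x0,z)),4)
    for n,p in [('edge',pts[0]),('edge',pts[8]),('edge',pts[-1]),('t20',(134,20)),('t38',(134,38)),('t56',(141,56)),('t74',(142,74)),('t92',(146,92)),('t104',(152,104)),('t109',(149,109)),('t121',(155,121)),('lowedge',(168,156)),('lowedge',(171,164)),('lt',(174.5,158)),('t',(171,158)),('cliptop',(150,117)),('clip',(160,133)),('clipbot',(167,147)),('t170a',(174,170)),('t170b',(178.5,170)),('t170c',(182.5,170)),('t170d',(186,170)),('t170e',(194.5,170))]:print(n,p,ang(*p))
E
python3 q.py
```

```text
[-0.13146191 -0.00170865] 0.0010396579463769762
edge (122, 14) (np.float64(85.6), 0.1494)
edge (130, 62) (np.float64(74.07), 0.1503)
edge (141, 104) (np.float64(62.29), 0.15)
t20 (134, 20) (np.float64(85.81), 0.1303)
t38 (134, 38) (np.float64(80.4), 0.1352)
t56 (141, 56) (np.float64(75.06), 0.1279)
t74 (142, 74) (np.float64(69.63), 0.1334)
t92 (146, 92) (np.float64(63.73), 0.1345)
t104 (152, 104) (np.float64(58.24), 0.1296)
t109 (149, 109) (np.float64(58.29), 0.1384)
t121 (155, 121) (np.float64(52.41), 0.135)
lowedge (168, 156) (np.float64(35.22), 0.1413)
lowedge (171, 164) (np.float64(31.02), 0.1449)
lt (174.5, 158) (np.float64(27.63), 0.1346)
t (171, 158) (np.float64(31.78), 0.1391)
cliptop (150, 117) (np.float64(55.96), 0.1415)
clip (160, 133) (np.float64(46.4), 0.1347)
clipbot (167, 147) (np.float64(37.64), 0.1346)
t170a (174, 170) (np.float64(27.01), 0.1475)
t170b (178.5, 170) (np.float64(21.38), 0.1433)
t170c (182.5, 170) (np.float64(15.65), 0.1406)
t170d (186, 170) (np.float64(10.08), 0.1394)
t170e (194.5, 170) (np.float64(-5.32), 0.1429)
```

```bash
cat > q2.py <<'E'
from q import *
T=[(134,20,85),(134,38,80),(141,56,75),(142,74,70),(146,92,65),(152,104,60),(149,109,60),(155,121,55)]
def f(p,low=()):
    r=[]
    for u,v in pts: x,z,_=pl(c,u,v,p[0]);r.append((np.hypot(x-p[1],z-p[2])-.15)/.001)
    for u,v,t in T+list(low):
        x,z,_=pl(c,u,v,p[0]);r.append((np.arctan2(z-p[2],-(x-p[1]))-np.radians(t))*.135/.001)
    return r+[p[1]/.004,p[2]/.004]
def show(s,L):
    d,x0,z0=s.x;print(s.x.round(4),np.round(s.fun,1))
    for u,v in L:
        x,z,_=pl(c,u,v,d);print((u,v),np.degrees(np.arctan2(z-z0,-(x-x0))).round(2),np.hypot(x-x0,z-z0).round(4))
E
python3 - <<'E'
from q2 import *
s=least_squares(f,[-.13,0,0])
show(s,[(150,117),(160,133),(167,147),(174.5,158),(171,158),(174,170),(178.5,170),(182.5,170),(186,170),(194.5,170)])
for r in range(144,182):
    print(r,''.join('%4d'%v for v in mn[r,164:200]))
E
```

```text
[-0.1378 -0.0051  0.0139] [-0.3 -0.5  0.1  0.9  0.9  1.1 -0.3  0.   0.5  1.  -0.  -0.1 -0.9  0.8
 -0.5 -0.2  1.   0.9  0.9  0.7 -0.5 -0.7 -0.8 -2.  -1.3  3.5]
(150, 117) 57.42 0.1415
(160, 133) 48.5 0.1344
(167, 147) 40.22 0.1336
(174.5, 158) 30.68 0.1325
(171, 158) 34.56 0.1372
(174, 170) 29.83 0.1446
(178.5, 170) 24.5 0.1399
(182.5, 170) 19.03 0.1366
(186, 170) 13.65 0.1346
(194.5, 170) -1.56 0.1357
144   95  95  95  87 130 208 213 210 209 213 213 200 153 155 159 159 160 160 161 160 160 169 179 189 192 193 192 203 212 210 209 209 213 189 102  58
145   98  95  94  87 166 209 212 210 210 211 214 205 163 144 147 150 149 147 151 151 152 159 157 186 192 187 190 216 214 208 207 210 213 186 102  59
146   97  96  94  92 166 209 210 209 212 214 213 216 206 153 129 130 132 131 133 134 136 140 140 164 187 189 195 219 219 208 209 211 212 185  98  61
147   94  95  93 112 204 217 214 209 209 210 210 214 215 189 136 127 130 128 130 124 119 121 124 132 164 188 202 220 217 210 212 210 213 188  97  61
148   93  93  93 120 203 216 210 212 213 211 212 213 211 216 178 162 163 160 165 118  99 109 107 14
[... 4266 characters left out ...]
 175 177 177 177 179 156 137 132 152 194 202 158 149 207 160 103 204 159 113 196 185 183 166 164 127  77
178  168 172 175 172 177 172 174 175 174 176 175 179 172 176 176 177 168 167 149 140 145 181 208 215 187 155 204 186 170 183 168 159 160 167 123  75
179  166 175 175 171 173 171 174 173 175 177 175 176 175 176 175 176 175 177 178 166 173 177 175 193 196 194 203 194 169 164 165 160 162 163 131  76
180  164 176 174 174 176 174 175 176 176 175 176 176 177 172 174 175 174 174 174 175 175 174 176 175 174 180 195 190 166 166 164 160 161 164 147  83
181  166 178 175 172 172 172 174 171 178 173 176 174 175 177 173 176 175 172 173 176 174 175 174 177 176 176 191 186 168 164 163 164 162 164 148  85
```

Run:
```python
from q2 import *
low=[(171,160,35),(175.2,162,30),(179,169,25),(182.4,172,20),(185.8,171,15),(189,175,10),(192,175,5),(194.3,171,0)]
s=least_squares(f,[-.13,0,0],args=(low,))
show(s,[(150,117),(152,119),(160,133),(167,147),(168,150)])
for r in range(110,160):print(r,''.join('%4d'%v for v in mn[r,140:180]))
```

```text
[-0.1397 -0.0057  0.0181] [-0.4 -0.5  0.1  0.9  0.9  1.1 -0.2  0.1  0.5  1.   0.  -0.1 -0.8  0.9
 -0.5 -0.1  0.3  0.4  0.7  0.8 -0.2 -0.2 -0.3 -1.2 -0.1  0.4 -0.5 -0.
 -0.1 -0.4 -0.8  0.2 -1.4  4.5]
(150, 117) 57.69 0.1417
(152, 119) 56.39 0.1394
(160, 133) 48.95 0.1346
(167, 147) 40.83 0.1335
(168, 150) 39.4 0.1345
110  101  74 112 189 197 198 196 181  92  66 173 211 211 212 208 209 210 212 211 216 183 116  95 101 102  97  97 100 102 101  89 140 170 171 166 167 172 168 167 171
111  101  96 119 188 195 197 196 206 148 147 207 213 214 210 210 211 210 212 212 217 220 143  96  99 102  98  98 101 100 103  90 135 166 170 166 168 168 170 169 169
112  103  97  91 176 198 198 196 201 214 215 214 212 212 210 211 211 210 210 213 211 214 170 110  98  98 100  94  98 100 103  91 121 165 172 170 168 169 170 171 173
113   98  96  97 139 194 199 199 201 208 215 214 212 211 212 211 211 208 213 215 213 214 184 114  94 102  98  98  97 103 105  91 122 164 164 168 167 167 165 168 169
114   98  94  92 127 188 196 196 195 199 212 211 209 211 212 211 213 210 213 212 211 213 223 144 102  97  99  98  98  97 1
[... 6767 characters left out ...]
 214 214 212 214 215 208 197 213 211 212
156   98 101  98  99 101  97  97  95  97 190 200 200 199 199 198 122  98  99  97  98 102 105 159 169 167 181 159 179 212 213 216 194 198 209 218 173 116 200 216 210
157   94  96  96 102  99  96  98  92 125 189 198 200 201 198 167 111  96  99  97  99  99  95 158 168 165 163 202 217 212 215 211  98 118 202 221 147  66 197 216 213
158   98  96 100  97 102  99  95  93 169 199 201 198 202 202 138  97 102  98 101  98 100  93 158 170 171 169 177 211 210 213 181  82 154 209 220 129  76 201 216 212
159   95  97  99 100  96 103  98  99 189 198 200 203 198 194 126  95 101  99 100  98 103 101 144 168 172 169 156 199 214 216 187  83 153 211 219 127  74 199 215 210
```

Run:
```python
from q2 import *
low=[(171,160,35),(175.2,162,30),(179,169,25),(182.4,172,20),(185.8,171,15),(189,175,10),(192,175,5),(194.3,171,0)]
s=least_squares(f,[-.13,0,0],args=(low,));d,x0,z0=s.x
for u,v in [(161.7,115.5),(160.6,117.5),(159.7,120),(158.5,123),(158.2,124),(157.3,127),(156.8,129),(155.8,131.5),(155.3,133)]+[(149.5,134.5),(168.9,142),(167.6,148),(167.5,151)]:
    x,z,_=pl(c,u,v,d);r=np.hypot(x-x0,z-z0);p=np.degrees(np.arctan2(z-z0,-(x-x0)));print((u,v),p.round(2),r.round(4),'centre',(p-np.degrees(np.arcsin(.01/r))).round(2))
# knob / shaft line: for offset h from plane
for h in(0,.01,.02):
    # shaft at col 169.5,row135.5 ; knob centre 182.5,137.5
    for u,v in((168,135.5),(182.5,137.5)):
        x,z,_=pl(c,u,v,d-h);print(h,(u,v),np.degrees(np.arctan2(z-z0,-(x-x0))).round(1),np.hypot(x-x0,z-z0).round(4))
w=pickle.load(open('w9.pkl','rb'));save(w,'w9c',(90,90,300,300),2.8)
sc,t=pickle.load(open('c0.pkl','rb'))
for n,cc in (('w9',w),('sc',sc)):print(n,[proj(cc,H+fx*(x0-.15*np.cos(p))+fy*d+np.array([0,0,z0+.15*np.sin(p)])).round(1) for p in np.radians([0,30,48,60,90])])
```

```text
(161.7, 115.5) 51.86 0.1194 centre 47.05
(160.6, 117.5) 52.09 0.1228 centre 47.42
(159.7, 120) 52.06 0.1262 centre 47.51
(158.5, 123) 52.09 0.1304 centre 47.7
(158.2, 124) 52.05 0.1316 centre 47.69
(157.3, 127) 51.91 0.1352 centre 47.67
(156.8, 129) 51.77 0.1373 centre 47.59
(155.8, 131.5) 51.8 0.1407 centre 47.73
(155.3, 133) 51.77 0.1425 centre 47.75
(149.5, 134.5) 54.31 0.1527 centre 50.56
(168.9, 142) 39.98 0.1264 centre 35.44
(167.6, 148) 40.11 0.1334 centre 35.81
(167.5, 151) 39.69 0.136 centre 35.47
0 (168, 135.5) 42.1 0.1226
0 (182.5, 137.5) 22.2 0.1017
0.01 (168, 135.5) 50.9 0.1428
0.01 (182.5, 137.5) 37.5 0.1172
0.02 (168, 135.5) 57.4 0.1656
0.02 (182.5, 137.5) 48.6 0.139
w9 [array([263.8, 164.7]), array([261.2, 156.6]), array([259.3, 135.1]), array([258.2, 112.8]), array([256.2,  34.8])]
sc [array([192.5, 283.1]), array([191.1, 276.2]), array([192.9, 278.9]), array([195.2, 283.7]), array([204.3, 305.5])]
```

Run:
```python
from h import *
w=pickle.load(open('w9.pkl','rb'));mn=w[0].astype(int).min(2)
print('    ',''.join('%4d'%v for v in range(240,284)))
for r in range(104,166,2):print(r,''.join('%4d'%v for v in mn[r,240:284]))
```

```text
240 241 242 243 244 245 246 247 248 249 250 251 252 253 254 255 256 257 258 259 260 261 262 263 264 265 266 267 268 269 270 271 272 273 274 275 276 277 278 279 280 281 282 283
104  102 101 103 102 104 107 169 175 173 172 174 187 198 200 206 183  96 172 180 226 234 231 123  60  64  64  65  62  59  61  61  69  61  56  64  62  60  65  62  63  62  58  62  58
106  102 105 101  98 101  93 165 174 176 175 179 144 197 209 207 176 103 176 180 226 233 230 124  54  60  61  66  63  62  61  61  63  62  58  61  62  60  59  58  61  60  61  63  60
108  100 104 103 102  99  93 167 177 173 172 180 117 187 201 205 113 152 187 180 228 233 230 120  61  60  60  62  65  63  66  62  66  60  60  65  61  65  64  64  58  64  62  61  62
110  103 106 104  98 101  93 167 174 176 173 176 137 190 202 201 184 215 196 176 227 231 230 120  56  64  63  63  66  64  67  61  61  66  57  62  62  66  63  63  60  63  65  57  63
112  100 104  99 101 103  95 156 165 166 168 164 166 193 196 197 210 218 199 179 228 234 231 124  57  65  65  69  67  63  66  66  66  64  65  67  70  65  67  64  72  65  65  65  65
114  102  98 101  9
[... 3986 characters left out ...]
9 179 177 182 182 181 182 183 179 182 180 184 139 128 132 134  82  90  74  62  64  67  61  63  65  64  65  60  60  61  60  65  62  65  58  63  62  64  64  63
160  181 182 182 180 180 181 182 183 182 182 185 183 182 182 178 182 163 145 131 157 140  77  56  66  66  66  65  66  67  70  67  69  64  67  65  66  64  63  61  64  64  64  67  63
162  179 183 182 183 182 182 180 180 182 178 181 183 181 182 182 182 185 203 191 136 105  72  63  65  67  67  65  67  69  65  68  65  64  64  65  65  70  65  62  65  67  62  64  62
164  179 182 180 179 180 180 180 177 180 182 180 181 179 181 178 178 180 201 180 107  64  64  67  65  64  67  66  65  62  63  66  66  64  66  65  70  60  62  61  67  65  69  67  67
```

Run:
```python
from h import *
a=pickle.load(open('w9.pkl','rb'));b=pickle.load(open('w10.pkl','rb'))
H=np.array([.640,-.2316,.046]);t=-.073
fx=np.array([np.cos(t),np.sin(t),0]);fy=np.array([-np.sin(t),np.cos(t),0])
for p,q in (((268.5,127.2),(174.5,135.7)),((260,127.2),(164.7,135.5))):
    X,e=tri((a,*p),(b,*q));w=X-H;print(X.round(4),e,(w@fx).round(4),(w@fy).round(4),w[2].round(4),np.degrees(np.arctan2(w[2],-w@fx)),np.hypot(w[2],w@fx))
# hinge ends both views
print(-a[2].T@a[3],-b[2].T@b[3])
```

```text
[ 0.5327 -0.3746  0.1607] [array([-0. , -0.1]), array([0. , 0.2])] -0.0965 -0.1505 0.1147 49.91406971046425 0.14992283608639853
[ 0.5334 -0.3634  0.1535] [array([-0. , -0.1]), array([0. , 0.2])] -0.0967 -0.1393 0.1075 48.0395147404768 0.14456024270369558
[ 0.53321383 -0.38790637  0.56406349] [ 0.53457896 -0.46589513  0.43758002]
```

```bash
python3 -m inch '[[-1,-0.006,0.03,0,0.18],[-1,-0.012,0.06,0,0.36],[-1,-0.018,0.1,0,0.54],[-1,-0.024,0.14,0,0.72],[-1,-0.03,0.18,0,0.9],[-1,-0.036,0.22,0,1.08],[-0.3,-0.0405,0.2455,0,1.26],[0,-0.0405,0.2455,-0.04,1.44]]'
python3 -m inch '[[0,0,0,0,0.11],[0,0,0,-0.04,0.125],[0,0,0,-0.06,0.125],[0,0,0,-0.06,0.125]]'
python3 - <<'E'
from h import *
c=cam('wrist');pickle.dump(c,open('w11.pkl','wb'));save(c,'w11')
s=robot.read_state();R=Ro.from_rotvec(s['orientation']).as_matrix();print(s['tool_pos'],s['opening'],np.degrees(np.arctan2(R[1,0],R[0,0])),R[2])
m=c[0].astype(int).min(2)
H=np.array([.4205,-.2155,.076])
for d in(-.06,-.03,0,.03,.055):print(d,proj(c,H+d*np.array([.073,.997,0])).round(1))
for r in range(150,300,10):print(r,[x for x in range(150,420) if m[r,x]>190][:1],[x for x in range(150,420) if m[r,x]>190][-1:], )
E
```

```text
t: 14.52
tool_pos: [0.4243, -0.2154, 0.24]
orientation: [-1.57, 0.141, -0.15]
force: [1.0, 0.0, 0.2]
opening: 0.0773
t: 15.02
tool_pos: [0.4246, -0.2151, 0.181]
orientation: [-1.575, 0.041, -0.052]
force: [0.3, -0.5, 0.0]
opening: 0.0467
[ 0.42516732 -0.21556649  0.18210825] 0.046566386447349756 -3.4048201967686156 [ 0.00838782 -0.99995263 -0.00493835]
-0.06 [270.7 271.5]
-0.03 [271.  242.5]
0 [271.3 211.8]
0.03 [271.6 179.3]
0.055 [271.8 150.7]
150 [270] [277]
160 [270] [276]
170 [269] [276]
180 [269] [276]
190 [269] [275]
200 [269] [275]
210 [269] [275]
220 [269] [275]
230 [268] [275]
240 [268] [274]
250 [268] [275]
260 [268] [314]
270 [268] [289]
280 [] []
290 [269] [269]
```

```bash
python3 -m inch '[[0,-0.004,0,-0.03,-0.01],[0,-0.004,0,-0.07,-0.01],[0,-0.004,0,-0.1,-0.01],[0,-0.004,0,-0.122,-0.01],[0,-0.004,0,-0.122,-0.01],[0,-0.004,0,-0.122,-0.01]]'
python3 -m inch '[[1,0,0,0,0],[1,0,0,0,0],[1,0,0,0,0],[1,0,0,0,0],[1,0,0,0,0],[1,0,0,0,0],[1,0,0,0,0]]' 30
```

```text
t: 15.82
tool_pos: [0.4228, -0.2165, 0.0626]
orientation: [-1.577, 0.046, -0.063]
force: [-0.2, -0.4, 0.4]
opening: 0.0464
t: 16.7
tool_pos: [0.421, -0.2164, 0.0624]
orientation: [-1.577, 0.049, -0.06]
force: [-10.6, 0.1, 8.4]
opening: 0.0112
```

```bash
python3 -m inch '[[1,0.0026,0,0.0153,0],[1,0.0063,-0.0005,0.0303,0],[1,0.011,-0.0008,0.0451,0],[1,0.0168,-0.0012,0.0595,0],[1,0.0235,-0.0017,0.0734,0],[1,0.0312,-0.0023,0.0869,0],[1,0.0312,-0.0023,0.0869,0],[1,0.0312,-0.0023,0.0869,0]]'
```

```text
t: 17.7
tool_pos: [0.4511, -0.2188, 0.1499]
orientation: [-1.577, 0.051, -0.058]
force: [-9.2, -1.2, 2.0]
opening: 0.011
```

```bash
python3 -m inch '[[1,0.0085,-0.0007,0.0123,0],[1,0.0175,-0.0013,0.0245,0],[1,0.0276,-0.002,0.0361,0],[1,0.0386,-0.0028,0.0468,0],[1,0.0505,-0.0037,0.0569,0],[1,0.0636,-0.0046,0.0665,0],[1,0.0636,-0.0046,0.0665,0],[1,0.0636,-0.0046,0.0665,0]]'
python3 - <<'E'
from h import *
s=cam('scene');t=cam('top');w=cam('wrist');pickle.dump((s,t,w),open('c12.pkl','wb'))
st=robot.read_state();P=st['tool_pos'];print(P,st['force'],st['opening'])
for rx,rz in((.421,.0624),):
    dx=(P[0]-rx)*.9973+ (P[1]+.2164)*-.073; dz=P[2]-rz
    print(dx,dz,[np.degrees(np.arctan2(dz+.030,.220-dx))-7.77, np.hypot(dz+.03,.22-dx)])
a=cv2.resize(s[0][225:335,150:300],(800,587),interpolation=cv2.INTER_CUBIC);save((a,),'s12')
E
```

```text
t: 18.7
tool_pos: [0.5151, -0.2239, 0.2192]
orientation: [-1.578, 0.05, -0.059]
force: [-8.9, -1.4, 9.6]
opening: 0.0107
[ 0.51497064 -0.22395458  0.21913687] [-9.20228189 -1.15067871  8.93456832] 0.011157961701955085
0.09426840709507482 0.1567368704911301 [np.float64(48.27726751597005), np.float64(0.2251201729193342)]
```

View pics/s12.png

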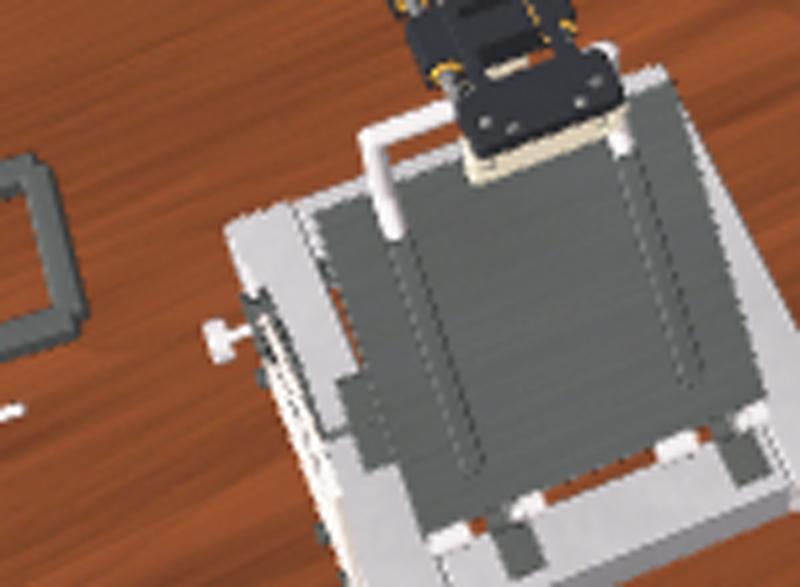

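```bash
python3 -m inch '[[1,-0.001,0,0.0,0],[1,-0.001,0,0,0],[1,-0.001,0,0,0],[1,-0.001,0,0,0]]'
python3 - <<'E'
from h import *
st=robot.read_state();P=st['tool_pos'];print(P,st['force'],st['opening'],st['wrist_torque'])
pts=[(.421,-.2164,.0624),(.4511,-.2188,.1499),(.515,-.2239,.2192),tuple(P)]
from scipy.optimize import least_squares
f=lambda p:[np.hypot((x-.421)*.9973+(y+.2164)*-.073-p[0],z-.0624-p[1])-.222 for x,y,z in pts]
s=least_squares(f,[.22,-.03]);print(s.x,s.fun)
for x,y,z in pts:
    dx=(x-.421)*.9973+(y+.2164)*-.073-s.x[0];dz=z-.0624-s.x[1];print(np.degrees(np.arctan2(dz,-dx))-7.77)
w=pickle.load(open('c12.pkl','rb'));H=np.array([.640,-.2316,.046]);t=-.073
fx=np.array([np.cos(t),np.sin(t),0]);fy=np.array([-np.sin(t),np.cos(t),0]);
for c in w: print(proj(c,[.533,-.367,.153]))
for i,th in enumerate((46,48,50)):
  a=np.radians(th);F=lambda x,y,z:H+fx*(x*np.cos(a)+z*np.sin(a))+fy*y+np.array([0,0,-x*np.sin(a)+z*np.cos(a)])
  for c in w[:2]: print(th,[proj(c,F(*q)).round(1) for q in((-.22,-.06,.03),(-.22,.06,.03),(-.185,-.095,0),(-.185,.095,0))])
E
```

```text
t: 19.35
tool_pos: [0.5142, -0.2239, 0.2188]
orientation: [-1.578, 0.05, -0.059]
force: [2.6, -3.2, -9.7]
opening: 0.0111
[ 0.51415923 -0.22386752  0.21878585] [ 2.63193703 -3.15370774 -9.6645568 ] 0.011057763872153242 [-0.63328133 -0.67287027 -0.02059906]
[ 0.22071204 -0.02572838] [ 2.06553319e-04 -3.74608372e-04  3.19892005e-05  1.72222833e-04]
-1.121045596848754
22.95378626595063
47.52369986203672
47.28461695771388
[194.04904548 286.33284623]
[353.35219499 185.23120716]
[306.56394771 370.17353964]
46 [array([217. , 250.1]), array([260.6, 233.8]), array([206.3, 264.9]), array([273.5, 239.4])]
46 [array([331.9, 188. ]), array([295.9, 184.7]), array([340.3, 191.2]), array([285., 186.])]
48 [array([217.7, 251.2]), array([261.6, 234.8]), array([206.8, 265.5]), array([274.3, 239.9])]
48 [array([332.2, 185.9]), array([296.2, 182.5]), array([340.6, 189.6]), array([285.2, 184.4])]
50 [array([218.4, 252.4]), array([262.5, 235.8]), array([207.2, 266.2]), array([275. , 240.5])]
50 [array([332.6, 183.7]), array([296.4, 180.3]), array([340.9, 187.9]), array([285.3, 182.7])]
```

Run:
```python
from h import *
s,t,w=pickle.load(open('c12.pkl','rb'));s0,t0=pickle.load(open('c0.pkl','rb'))
for n,c,r0,r1,c0,c1 in(('top12',t,174,206,316,362),('top0',t0,200,228,322,348)):
    m=c[0].astype(int).min(2);print(n);print('    ',''.join('%4d'%v for v in range(c0,c1)))
    for r in range(r0,r1):print(r,''.join('%4d'%v for v in m[r,c0:c1]))
H=np.array([.640,-.2316,.046]);tt=-.073
fx=np.array([np.cos(tt),np.sin(tt),0]);fy=np.array([-np.sin(tt),np.cos(tt),0])
print([proj(t,H-.22*fx+y*fy+[0,0,.03]).round(1) for y in(-.06,.06)],proj(t,H-.09*fx-.02*0-.097*fy).round(1))
```

```text
top12
      316 317 318 319 320 321 322 323 324 325 326 327 328 329 330 331 332 333 334 335 336 337 338 339 340 341 342 343 344 345 346 347 348 349 350 351 352 353 354 355 356 357 358 359 360 361
174   86  87  87  83  86  86  87  86  88  90  88  88  91  90  98  98  95  88  86  92  93  80 166 167 167 119 117 165 167 184 103 136  59  48  48  76 111 198  74  43  48  51  51  50  52  47
175   84  87  85  87  87  90  85  90  86  90  88  86  91  94 100 106 113 113 111  93  76 129 166 169 169  98 162 169 160 171  86 141  60  46  50  90 128 159  66  46  51  45  45  46  46  47
176   85  86  87  88  90  84  89  88  87  86  85  89  93  98 104 112 120 141 155  84  90 168 167 169  97 138 165 168 184 107  80  72  78  49  46  70 149 159  65  47  47  45  46  48  46  47
177   87  88  82  90  87  84  89  88  87  88  87  89  98  99 109 116 124 174  91  74 141 164 167 142  97 165 171 156 152 164 166  73  70  48  48  64 170 127  62  49  48  46  49  49  52  54
178   84  85  89  85  87  88  85  88  88  85  88  90 101 103 110 134 170  97  78  97 170 170 169  97 139 167 170 187 142 141 166  68  63  52  58 106
[... 7671 characters left out ...]
49 165 160 161 161 163 165 113 163 162 166 164 165 166 168 168 167 166  75  49  50  50  48  47
223   80  84  72  74  75  85  93 104 113  77 139 149 158 159 165 168 169 174 173 168  71  46  47  48  46  47
224   54  62  72  72  72  81  79  75  95  93  84  83  49  89 120 103 122 131 141 129  61  47  45  47  47  48
225   44  45  45  43  44  44  47  45  62  64  28  25  42  18  20  15  21  14  79  75  51  49  49  49  47  46
226   41  46  42  46  46  46  45  44  45  47  48  48  49  50  63  44  39  56  59  50  49  48  47  49  49  48
227   45  43  47  47  45  43  45  46  45  46  46  48  48  52  48  48  47  49  46  48  48  50  46  48  48  50
[array([324.4, 221. ]), array([291.3, 217.9])] [335.8 188.8]
```

Run:
```python
from h import *
c=cam('scene');hsv=cv2.cvtColor(c[0],cv2.COLOR_RGB2HSV)
m=cv2.inRange(hsv,(5,200,130),(18,255,255));n,l,st,ce=cv2.connectedComponentsWithStats(m)
print([(st[i],ce[i].round(1)) for i in range(1,n) if st[i,4]>80], 'expected panel centre px',proj(c,(.605,.0967,.10)))
s=robot.read_state();print(s['t'],s['tool_pos'],s['force'],s['dq'].round(4),s['opening'])
robot.close_job()
```

```text
[(array([344, 220,  30,  53, 542], dtype=int32), array([358.2, 246.4]))] expected panel centre px [357.85802836 245.16790482]
19.4 [ 0.51412129 -0.22386008  0.21878149] [ 3.43726689 -3.00246532 -9.6509456 ] [-0.0002 -0.0012  0.0001 -0.0016  0.0024  0.0008] 0.011011830353436775
the job is handed in; nothing more can be done
```

I handed the job in at about 19.4 s. The shield is hanging on the bench rail, released, and the gripper is holding the flap at about 48°, which is where I measured the index clip. I could not confirm the pointer and clip directly against each other.

- **Shield:** I took it off the stand and hung it by both hooks on the white-posted rail. A wrist picture after release put its grip within about 2 mm of the tape mark. A later scene image still showed the panel there, about 1 px from the expected spot.
- **Flap and clip:** The clip reads 47.5–50° depending on the method: about 47.7° from its edge against the quadrant ticks, 48–50° from its screw, and 47.5° from the top view.
    - The flap angle reads 47.3–48.4° from the gripper position and about 49° from the top view. I took both as roughly 48°, and they could differ by about 1°.
    - The pointer could not be resolved against the clip in any camera view.
    - Two checks did not agree fully. The handle's arc radius came out 3 mm too large. The fit to the quadrant ticks put the hinge 18 mm too high; I relied on reading the clip between neighbouring ticks instead.
- **Hold:** The arm was still, with about 30 N of grip and about 10 N of steady force at the wrist.
- **Bystanders:** I moved nothing else deliberately and felt no unexpected contact, but I did not check the other parts' positions at the end.

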